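# Load the night feeder

## Robot

A 6-joint arm with a two-finger parallel gripper is mounted at the origin on the work surface. World frame = base frame: x ahead of the robot, y to its left, z up, the work surface at z = 0. Lengths are in m, angles in degrees, forces in N, time in s.
With the tool pointing down it reaches from about 0.325 to 0.775 m from the base axis. Payload 5.5 kg.
Tool frame: the origin (TCP) lies at the centre of the arm's flange, where the gripper is bolted on; the fingertips stand 182 mm ahead of it and the grasp point (between the pads) lies 163 mm ahead of it; z points along the fingers, y is the line along which they close (so a half turn about z gives the same grasp; the last joint's range is limited). The gripper opens to 88 mm and grips with 3 to 60 N. Pads are 20 mm wide; open, the fingers measure 115 mm over their backs; the gripper's body (75 mm by 178 mm) begins 61 mm behind the grasp point.
Start: joints at [72.726, 5.22, 70.514, -0, 104.267, -3.249], TCP at [0.145, 0.582, 0.405] pointing down, gripper open.
Joint ranges: [-164.24, 164.24], [-49.07, 125.15], [9.68, 141.18], [-86.29, 266.29], [3.28, 154.24], [-151.56, 151.56]. Speed limits (degrees/s): [147.25, 147.25, 172.46, 180, 180, 180].

## Interface

Orientations are given as [roll, pitch, yaw] about the fixed x, y, z axes, in that order (R = Rz(yaw) Ry(pitch) Rx(roll)).
In Python, from station import r gives the robot as it stands. The module is installed in compiled form; this text tells all that it offers. Calls block until the motion is done:
- r.reach(position, orientation): joint-space move of the TCP to a pose.
- r.servo_line(position, rotation=None, speed=0.15): straight line of the TCP; rotation=None keeps the orientation; speed is the mean speed in m/s.
- r.move_joints(angles): joint-space move.
- r.let_go() and r.grab(squeeze=None): open the fingers fully, or close them until they stop; squeeze is the grip in N (None keeps the last).
- r.wait(seconds).
- r.inverse_kinematics(position, orientation): joint angles nearest the present ones, or None.
- r.sense(): the state.
- r.snapshot(name): name is "scene" or "top" or "wrist"; returns a dict with "frame" (400x640x3 uint8, red, green, blue), "fx", "fy", "cx", "cy" (pixels), "dist_coeffs" ([k1, k2, p1, p2, k3] as OpenCV has them; the pictures are not rectified), "R" (3x3) and "t" (3): a world point X has camera coordinates R X + t. Camera axes: x right, y down, z forward; pixel columns grow to the right and rows downward; lengths in m; the calibration is good to about 2 mm. A picture is of the moment at which its call begins. There is no depth.
A pose or a line that the arm cannot do raises r.IKError and nothing moves.
- r.hand_in(): hands the job in; it is judged then, once.
The state is a dict: "clock": time; "joints": joint angles; "joint_vel": joint speeds; "joint_torque": joint torques, N m; "tcp_pos": TCP position; "orientation": TCP orientation; "contact_force": force on the tool from outside, world axes, zero at the start; "torque": the same for the moment, N m; "opening": finger opening in m; "gripper_force": force on a finger pad.
Only numpy, scipy, OpenCV 4.12 (cv2) and the standard library are available. Lean on these libraries where they do the work, as an engineer would, in place of code of your own. Each camera call takes 0.05 s, during which the arm holds its last target. There are 200 camera calls.

## Task

Load the carousel feeder for the night: lift the spring pin by its black knob, turn the crank clockwise one hole and let the pin drop home, stand one feed cake upright in the compartment now standing in the loading gap, and carry on like this, one cake to a compartment with none skipped, until every cake from the white board is in. Then turn the crank back so that the closed orange compartment stands in the gap again with the pin home, and press the red, the blue and the green key in that order, one key at a time. Leave the yellow key and the other things on the table alone.

Things in the scene. Friction and masses are not known exactly. Their poses are not given: they have to be found in the camera images.
- feeder: Round carousel feeder, fixed, 356 mm across. Origin: centre of its underside, on the dial's upright axis; z up; its -x points out through the loading gap, its -y to the key console. White base 32 mm high; clear hood over the dial (top at 112 to 117 mm height, wall at 173 to 176 mm radius), cut away, top and wall, in a 60 degree sector about -x: the loading gap.
- dial (a joint): Turn of the grey dial and its crank (rad), growing clockwise seen from above. 0 (the start, pin home): the orange-capped closed compartment is in the gap; each of the 8 holes is 0.785 further. The pin is 40 mm from the axis, at angle 90 degrees minus this value in the feeder's frame (0: on its +y side). Range -0.1 (stop) to 5.6. Turns at 0.05 N m with the pin drawn; home, it has 0.02 rad play.
- pin (a joint): Lift of the spring index pin at the crank arm's end (m): 0 home, tip 10 mm deep in a hole; 0.010 riding on the plate between holes; 0.018 fully drawn. Spring 6 N at home, 9.6 N at 0.012; drops in by itself over a hole. Pin 8 mm, holes 9.6 mm (black, 45 degrees apart), in a metal plate of 52 mm radius on the hood, top at 125 mm height; crank arm at 137 to 145 mm.
- knob_grip (a point): Middle of the black round knob on top of the pin, to pinch from above: 22 mm across, 46 mm tall with a 28 mm head, its middle 171 mm above the table when the pin is home, its underside 4 mm above the crank arm. The knob spins freely on the pin, so a gripper need not turn with the crank.
- bay1 (a point): Middle of the floor of the first compartment (turns with the dial; in the gap at dial 0.785), 118 mm from the axis, 40 mm above the table; in the gap it lies on the feeder's -x. Eight equal wedges, 90 mm wide here, open above, between dividers 35 mm high, with a 15 mm high rim at 155 mm radius. Reach into the gap best with the fingers on the axis side and outer side of the cake (closing along the feeder's x).
- bay2 (a point): The same for the second compartment, in the gap at dial 1.571.
- bay3 (a point): The same for the third compartment, in the gap at dial 2.356.
- bay4 (a point): The same for the fourth compartment, in the gap at dial 3.142.
- cakeA: Brown pressed feed cake with seeds, a round 58 mm across and 55 mm tall, about 140 g, standing at the start on a fixed white chopping board (230 x 230 mm, 4 mm thick), the cakes some 120 mm apart. Origin: centre of its underside. There are three or four such cakes, all alike; absent ones have no pose.
- cakeB: Brown pressed feed cake with seeds, a round 58 mm across and 55 mm tall, about 140 g, standing at the start on a fixed white chopping board (230 x 230 mm, 4 mm thick), the cakes some 120 mm apart. Origin: centre of its underside. There are three or four such cakes, all alike; absent ones have no pose.
- cakeC: Brown pressed feed cake with seeds, a round 58 mm across and 55 mm tall, about 140 g, standing at the start on a fixed white chopping board (230 x 230 mm, 4 mm thick), the cakes some 120 mm apart. Origin: centre of its underside. There are three or four such cakes, all alike; absent ones have no pose.
- cakeD: Brown pressed feed cake with seeds, a round 58 mm across and 55 mm tall, about 140 g, standing at the start on a fixed white chopping board (230 x 230 mm, 4 mm thick), the cakes some 120 mm apart. Origin: centre of its underside. There are three or four such cakes, all alike; absent ones have no pose.
- red (a joint): Travel of the red key (m): 0 up, 0.006 fully down; counts as pressed beyond 0.004; springs back. About 1.5 N to start, 5 N fully down. Clears the old programme.
- yellow (a joint): Travel of the yellow key (m): 0 up, 0.006 fully down; counts as pressed beyond 0.004; springs back. About 1.5 N to start, 5 N fully down. Day programme: not wanted.
- blue (a joint): Travel of the blue key (m): 0 up, 0.006 fully down; counts as pressed beyond 0.004; springs back. About 1.5 N to start, 5 N fully down. Night programme.
- green (a joint): Travel of the green key (m): 0 up, 0.006 fully down; counts as pressed beyond 0.004; springs back. About 1.5 N to start, 5 N fully down. Starts the feeder.
- red_top (a point): Centre of the top of the red key, 22 mm across, 107 mm above the table when up. The keys stand in a row along the feeder's x, 36 mm apart, on an 85 mm high console at the feeder's -y flank; from +x to -x: red, yellow, blue, green.
- yellow_top (a point): Centre of the top of the yellow key, 22 mm across, 107 mm above the table when up. The keys stand in a row along the feeder's x, 36 mm apart, on an 85 mm high console at the feeder's -y flank; from +x to -x: red, yellow, blue, green.
- blue_top (a point): Centre of the top of the blue key, 22 mm across, 107 mm above the table when up. The keys stand in a row along the feeder's x, 36 mm apart, on an 85 mm high console at the feeder's -y flank; from +x to -x: red, yellow, blue, green.
- green_top (a point): Centre of the top of the green key, 22 mm across, 107 mm above the table when up. The keys stand in a row along the feeder's x, 36 mm apart, on an 85 mm high console at the feeder's -y flank; from +x to -x: red, yellow, blue, green.
- tub: White lidded tub 108 x 148 x 63 mm, a bystander; origin at the centre of its underside.
- scale: Flat kitchen scale 100 x 150 x 20 mm, a bystander; origin at the centre of its underside.
- tweezers: Long dark tweezers, 210 mm, lying flat, a bystander; origin at the middle of its underside.

How it is judged (in metres and radians):
On the way, in this order (a step that is already met when the one before it is completed fails the run):
1. the dial is turned on one hole, the first compartment locked in the gap with the pin home (value of joint dial between 0.725398 and 0.845398 rad and value of joint pin below 0.003 m), for 0.2 s.
2. a cake stands in the first compartment, still locked in the gap (all of step 1 and ((horizontal distance between cakeA and bay1 below 0.042 m and z of cakeA in the frame of feeder between 0.03 and 0.05 m) or (horizontal distance between cakeB and bay1 below 0.042 m and z of cakeB in the frame of feeder between 0.03 and 0.05 m) or (horizontal distance between cakeC and bay1 below 0.042 m and z of cakeC in the frame of feeder between 0.03 and 0.05 m) or (horizontal distance between cakeD and bay1 below 0.042 m and z of cakeD in the frame of feeder between 0.03 and 0.05 m))), for 0.2 s.
3. the second compartment is locked in the gap with the pin home (value of joint dial between 1.5108 and 1.6308 rad and value of joint pin below 0.003 m), for 0.2 s.
4. a cake stands in the second compartment, still locked in the gap (all of step 3 and ((horizontal distance between cakeA and bay2 below 0.042 m and z of cakeA in the frame of feeder between 0.03 and 0.05 m) or (horizontal distance between cakeB and bay2 below 0.042 m and z of cakeB in the frame of feeder between 0.03 and 0.05 m) or (horizontal distance between cakeC and bay2 below 0.042 m and z of cakeC in the frame of feeder between 0.03 and 0.05 m) or (horizontal distance between cakeD and bay2 below 0.042 m and z of cakeD in the frame of feeder between 0.03 and 0.05 m))), for 0.2 s.
5. the third compartment is locked in the gap with the pin home (value of joint dial between 2.29619 and 2.41619 rad and value of joint pin below 0.003 m), for 0.2 s.
6. a cake stands in the third compartment, still locked in the gap (all of step 5 and ((horizontal distance between cakeA and bay3 below 0.042 m and z of cakeA in the frame of feeder between 0.03 and 0.05 m) or (horizontal distance between cakeB and bay3 below 0.042 m and z of cakeB in the frame of feeder between 0.03 and 0.05 m) or (horizontal distance between cakeC and bay3 below 0.042 m and z of cakeC in the frame of feeder between 0.03 and 0.05 m) or (horizontal distance between cakeD and bay3 below 0.042 m and z of cakeD in the frame of feeder between 0.03 and 0.05 m))), for 0.2 s.
7. every cake is in its own compartment, none skipped, and the closed compartment is back in the gap with the pin home (((horizontal distance between cakeA and bay1 below 0.042 m and z of cakeA in the frame of feeder between 0.03 and 0.05 m) or (horizontal distance between cakeA and bay2 below 0.042 m and z of cakeA in the frame of feeder between 0.03 and 0.05 m) or (horizontal distance between cakeA and bay3 below 0.042 m and z of cakeA in the frame of feeder between 0.03 and 0.05 m) or (horizontal distance between cakeA and bay4 below 0.042 m and z of cakeA in the frame of feeder between 0.03 and 0.05 m)) and ((horizontal distance between cakeB and bay1 below 0.042 m and z of cakeB in the frame of feeder between 0.03 and 0.05 m) or (horizontal distance between cakeB and bay2 below 0.042 m and z of cakeB in the frame of feeder between 0.03 and 0.05 m) or (horizontal distance between cakeB and bay3 below 0.042 m and z of cakeB in the frame of feeder between 0.03 and 0.05 m) or (horizontal distance between cakeB and bay4 below 0.042 m and z of cakeB in the frame of feeder between 0.03 and 0.05 m)) and ((horizontal distance between cakeC and bay1 below 0.042 m and z of cakeC in the frame of feeder between 0.03 and 0.05 m) or (horizontal distance between cakeC and bay2 below 0.042 m and z of cakeC in the frame of feeder between 0.03 and 0.05 m) or (horizontal distance between cakeC and bay3 below 0.042 m and z of cakeC in the frame of feeder between 0.03 and 0.05 m) or (horizontal distance between cakeC and bay4 below 0.042 m and z of cakeC in the frame of feeder between 0.03 and 0.05 m)) and ((horizontal distance between cakeD and bay1 below 0.042 m and z of cakeD in the frame of feeder between 0.03 and 0.05 m) or (horizontal distance between cakeD and bay2 below 0.042 m and z of cakeD in the frame of feeder between 0.03 and 0.05 m) or (horizontal distance between cakeD and bay3 below 0.042 m and z of cakeD in the frame of feeder between 0.03 and 0.05 m) or (horizontal distance between cakeD and bay4 below 0.042 m and z of cakeD in the frame of feeder between 0.03 and 0.05 m)) and ((horizontal distance between cakeA and bay1 below 0.042 m and z of cakeA in the frame of feeder between 0.03 and 0.05 m) or (horizontal distance between cakeB and bay1 below 0.042 m and z of cakeB in the frame of feeder between 0.03 and 0.05 m) or (horizontal distance between cakeC and bay1 below 0.042 m and z of cakeC in the frame of feeder between 0.03 and 0.05 m) or (horizontal distance between cakeD and bay1 below 0.042 m and z of cakeD in the frame of feeder between 0.03 and 0.05 m)) and ((horizontal distance between cakeA and bay2 below 0.042 m and z of cakeA in the frame of feeder between 0.03 and 0.05 m) or (horizontal distance between cakeB and bay2 below 0.042 m and z of cakeB in the frame of feeder between 0.03 and 0.05 m) or (horizontal distance between cakeC and bay2 below 0.042 m and z of cakeC in the frame of feeder between 0.03 and 0.05 m) or (horizontal distance between cakeD and bay2 below 0.042 m and z of cakeD in the frame of feeder between 0.03 and 0.05 m)) and ((horizontal distance between cakeA and bay3 below 0.042 m and z of cakeA in the frame of feeder between 0.03 and 0.05 m) or (horizontal distance between cakeB and bay3 below 0.042 m and z of cakeB in the frame of feeder between 0.03 and 0.05 m) or (horizontal distance between cakeC and bay3 below 0.042 m and z of cakeC in the frame of feeder between 0.03 and 0.05 m) or (horizontal distance between cakeD and bay3 below 0.042 m and z of cakeD in the frame of feeder between 0.03 and 0.05 m)) and value of joint dial between -0.06 and 0.06 rad and value of joint pin below 0.003 m), for 0.2 s.
8. the red key is pressed alone (value of joint red above 0.004 m and value of joint each of yellow, blue, green below 0.002 m and value of joint dial between -0.06 and 0.06 rad and value of joint pin below 0.003 m), for 0.05 s.
9. the blue key is pressed alone (value of joint blue above 0.004 m and value of joint each of red, yellow, green below 0.002 m and value of joint dial between -0.06 and 0.06 rad and value of joint pin below 0.003 m), for 0.05 s.
10. the green key is pressed alone (value of joint green above 0.004 m and value of joint each of red, yellow, blue below 0.002 m and value of joint dial between -0.06 and 0.06 rad and value of joint pin below 0.003 m), for 0.05 s.
At the end, for the whole second after the job is handed in: Every cake stands upright on the dial floor within 42 mm of the middle of a compartment, in compartments one, two, three.. with none skipped; dial within 0.06 rad of 0 with the pin home (3 mm); all keys up (2 mm), cakes at rest (all of step 7 and value of joint each of red, yellow, blue, green below 0.002 m and linear speed of each of cakeA, cakeB, cakeC, cakeD below 0.02 m/s); the robot touches nothing.
It fails at once if the yellow key is pressed (value of joint yellow above 0.003 m).
It fails at once if two keys are pressed at once (value of joint each of red, yellow above 0.003 m or value of joint each of red, blue above 0.003 m or value of joint each of red, green above 0.003 m or value of joint each of yellow, blue above 0.003 m or value of joint each of yellow, green above 0.003 m or value of joint each of blue, green above 0.003 m).
It fails at once if the tub, scale or tweezers are moved by more than 30 mm (distance of any of tub, scale, tweezers from where it was at the start of the episode above 0.03 m).
Of cakeA, cakeB, cakeC, cakeD only 3 to 4 are there at a start; the rules pass over those that are not, and their reading is None.
At some moment in a run one of cakeA, cakeB, cakeC, cakeD may be knocked a few centimetres aside while the robot is not near it.
Once in a run the grip may slacken for a moment while it holds something.
It also fails if it takes over 210 s, if anything falls off the work surface, if the arm or the gripper's body presses on something with over 40 N, if the wrist force passes 120 N, or if a joint passes its speed limit or range.

## Working session

There is one attempt and no reset: what is moved stays moved. The work goes in short steps, each a Python script; the robot and the scene stay as the last script left them, time stands still between calls to the robot, and variables do not carry over. Pictures are saved under pics/ and viewed, at most 14 in all, crops included, and the job is handed in when it is done.

```bash
mkdir -p pics
python3 - <<'E'
from station import r
import cv2,numpy as np
for n in("scene","top"):
    s=r.snapshot(n); cv2.imwrite(f"pics/{n}0.png",s["frame"][:,:,::-1]); print(n,s["fx"],s["cx"],s["cy"],s["dist_coeffs"],np.round(s["R"],3).tolist(),np.round(s["t"],3), -np.array(s["R"]).T@s["t"])
print(r.sense())
E
```

```text
scene 493.4453802983351 317.648846075735 205.59577002486506 [-0.04719026  0.          0.          0.          0.        ] [[0.721, 0.693, 0.011], [0.49, -0.499, -0.715], [-0.49, 0.521, -0.699]] [-0.402 -0.203  1.806] [ 1.27375777 -0.76434224  1.12121791]
top 482.8568399637347 321.99539965147954 203.70825788488904 [-0.13192079  0.          0.          0.          0.        ] [[-0.026, -1.0, -0.015], [-0.999, 0.026, -0.034], [0.035, 0.014, -0.999]] [0.006 0.561 1.471] [ 0.50965852 -0.02969391  1.48899701]
{'clock': 0.1, 'joints': array([ 7.27262661e+01,  5.25948761e+00,  7.05739333e+01, -1.84535514e-04,
        1.04266538e+02, -3.24846536e+00]), 'joint_vel': array([-0.01427315, -0.05090643, -0.15638004, -0.0640294 , -0.05574833,
        0.02940949]), 'joint_torque': array([ 1.36413400e-03, -4.47854733e+01, -4.07572925e+01,  6.99920696e-02,
        2.84152490e-02, -1.25037300e-04]), 'tcp_pos': array([0.14542713, 0.58216834, 0.40362275]), 'orientation': array([-1.79900191e+02, -5.48565326e-03,  1.65974681e+02]), 'contact_force': array([ 1.11200297, -0.26287966,  0.1166596 ]), 'torque': array([-0.00622602,  0.00164908,  0.00685586]), 'gripper_force': 0.0, 'opening': 0.08793230413533737}
```

View pics/top0.png

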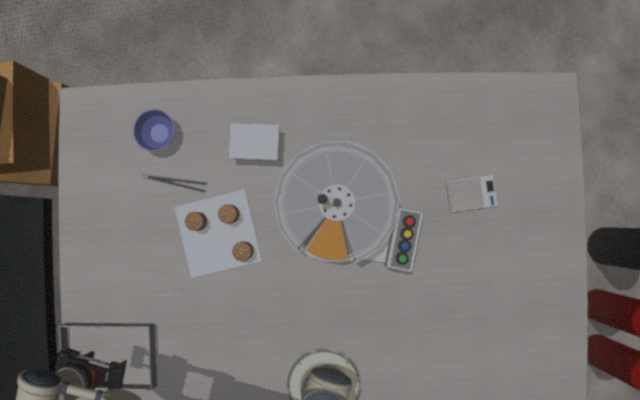

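View pics/scene0.png

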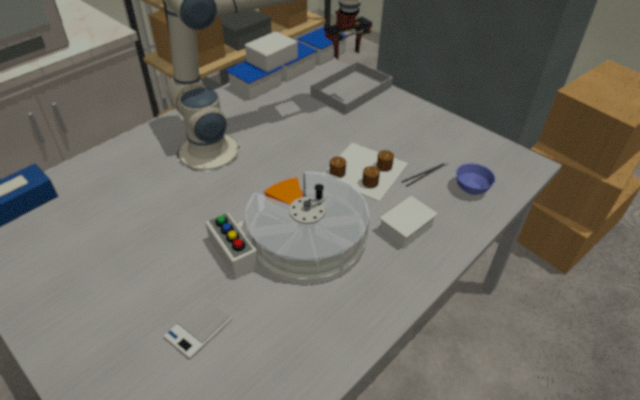

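```bash
cat > h.py <<'E'
from station import r
import cv2,numpy as np
def snap(n): return r.snapshot(n)
def ray(s,uv,z):
    K=np.array([[s["fx"],0,s["cx"]],[0,s["fy"],s["cy"]],[0,0,1]])
    p=cv2.undistortPoints(np.array([[uv]],float),K,np.array(s["dist_coeffs"]))[0,0]
    R=np.array(s["R"]);c=-R.T@s["t"];d=R.T@np.array([p[0],p[1],1])
    return (c+d*(z-c[2])/d[2])
def proj(s,X):
    K=np.array([[s["fx"],0,s["cx"]],[0,s["fy"],s["cy"]],[0,0,1]])
    return cv2.projectPoints(np.array([X],float),cv2.Rodrigues(np.array(s["R"]))[0],np.array(s["t"],float),K,np.array(s["dist_coeffs"]))[0][0,0]
def blobs(s,f,amin=15,amax=1e6):
    h=cv2.cvtColor(s["frame"],cv2.COLOR_RGB2HSV).astype(int)
    m=f(h[...,0],h[...,1],h[...,2]).astype(np.uint8)
    n,l,st,c=cv2.connectedComponentsWithStats(m)
    return [(c[i],st[i]) for i in range(1,n) if amin<=st[i,4]<=amax]
COL=dict(red=lambda h,s,v:((h<6)|(h>174))&(s>140)&(v>60),yellow=lambda h,s,v:(h>22)&(h<35)&(s>130)&(v>70),
 blue=lambda h,s,v:(h>100)&(h<125)&(s>120),green=lambda h,s,v:(h>45)&(h<85)&(s>100)&(v>50),
 cake=lambda h,s,v:(h>4)&(h<18)&(s>90)&(v>40)&(v<190),black=lambda h,s,v:v<45,orange=lambda h,s,v:(h>8)&(h<22)&(s>170)&(v>140))
Z=dict(red=.107,yellow=.107,blue=.107,green=.107,cake=.059,black=.194,orange=.075)
E
python3 - <<'E'
from h import *
s=snap("top")
for k in COL:
    for c,st in blobs(s,COL[k]):
        if k!='black' and not(170<c[0]<430 and 180<c[1]<275): continue
        if k=='black' and not(280<c[0]<400 and 140<c[1]<265): continue
        print(k,c.round(1),st,ray(s,c,Z[k]).round(4))
im=s["frame"][130:280,160:440,::-1]
cv2.imwrite("pics/topz.png",cv2.resize(im,(800,428),interpolation=cv2.INTER_CUBIC))
E
```

```text
red [409.6 221.2] [406 218   8   7  40] [ 0.5011 -0.2599  0.107 ]
yellow [407.  233.6] [404 231   7   7  39] [ 0.4657 -0.2514  0.107 ]
blue [404.8 245.9] [402 243   7   7  40] [ 0.4306 -0.244   0.107 ]
green [402.2 258.1] [399 255   7   7  40] [ 0.3961 -0.2356  0.107 ]
cake [227.4 213.6] [219 206  17  16 208] [0.5373 0.2735 0.059 ]
cake [193.9 220.8] [186 213  17  17 211] [0.5181 0.376  0.059 ]
cake [329.  241.7] [ 307  219   40   41 1069] [ 0.4464 -0.0273  0.059 ]
cake [241.8 251.2] [233 243  18  17 207] [0.4243 0.2327 0.059 ]
```

View pics/topz.png

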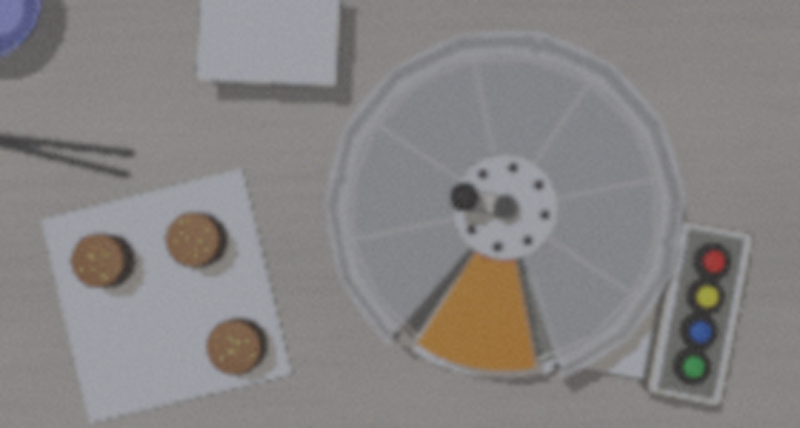

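Run:
```python
from h import *
s=snap("top"); c=ray(s,(336.8,202.4),.125); print("ctr",c)
p=ray(s,(464/2.857+160,197/2.857+130),.194); print("knob",p)
print(s["R"][0])
a=r.inverse_kinematics([c[0]-.02,c[1],.44],[180,0,77]); print(a)
r.reach([c[0]-.02,c[1],.44],[180,0,77])
s=snap("wrist"); print(r.sense()["tcp_pos"], -np.array(s["R"]).T@s["t"], np.round(s["R"],2),s["fx"],s["dist_coeffs"],r.sense()["clock"])
print(r.sense()["joints"])
np.save("w0.npy",s,allow_pickle=True)
cv2.imwrite("pics/w0.png",s["frame"][:,:,::-1])
for k in("red","yellow","blue","green","black"):
    for q,st in blobs(s,COL[k],25): print(k,q.round(1),st,ray(s,q,dict(black=.125).get(k,.107)).round(4))
print(proj(s,c))
```

```text
ctr [ 0.55971641 -0.05238556  0.125     ]
knob [ 0.5674595  -0.01287053  0.194     ]
[-0.02583556 -0.99955375 -0.01499405]
[-9.13871882e+00 -3.11583686e+00  7.53540743e+01 -2.54444375e-14
  1.07761763e+02  3.86128118e+00]
[ 0.53981398 -0.05166237  0.43995104] [0.55611344 0.02057957 0.41984861] [[ 0.97 -0.22 -0.  ]
 [-0.22 -0.94  0.27]
 [-0.06 -0.27 -0.96]] 341.69217435898236 [-0.03052961  0.          0.          0.          0.        ] 2.8917
[-9.06391729e+00 -3.11136598e+00  7.53547609e+01  8.25936998e-03
  1.07759928e+02  3.86193166e+00]
red [ 23.1 271.9] [ 14 270  17   5  45] [ 0.2178 -0.0761  0.107 ]
red [326.1 364.3] [317 354  19  21 323] [ 0.5013 -0.2571  0.107 ]
yellow [294.2 365.3] [285 354  19  21 285] [ 0.4663 -0.2504  0.107 ]
blue [262.7 364. ] [253 354  20  21 345] [ 0.4324 -0.241   0.107 ]
green [231.  364.4] [221 355  20  20 314] [ 0.3975 -0.2339  0.107 ]
black [348.9 147.5] [ 328  128   51   40 1336] [ 0.5731 -0.0237  0.125 ]
black [308.6 151.4] [304 147  10  10  80] [ 0.5385 -0.0192  0.125 ]
black [295.6 183.2] [291 179  10  10  76] [ 0.5207 -0.0441  0.125 ]
black [385.7 183. ] [381 179  10   9  70] [ 0.5987 -0.0618  0.125 ]
black [309.2 213.6] [304 209  11  10  74] [ 0.5258 -0.0745  0.125 ]
black [371.1 213.1] [367 209  10   9  69] [ 0.5809 -0.0866  0.125 ]
black [340.1 225.5] [336 221  10  10  78] [ 0.5509 -0.092   0.125 ]
black [299.2 324.7] [    0   231   640   169 42602] [ 0.4886 -0.1872  0.125 ]
black [141.6 317.2] [133 315  16   4  31] [ 0.3351 -0.144   0.125 ]
black [279.5 354.3] [ 217  345  125   28 1823] [ 0.4599 -0.2179  0.125 ]
black [561.6 397. ] [383 385 257  15 785] [ 0.7496 -0.3472  0.125 ]
[340.61043432 182.49077939]
```

View pics/w0.png

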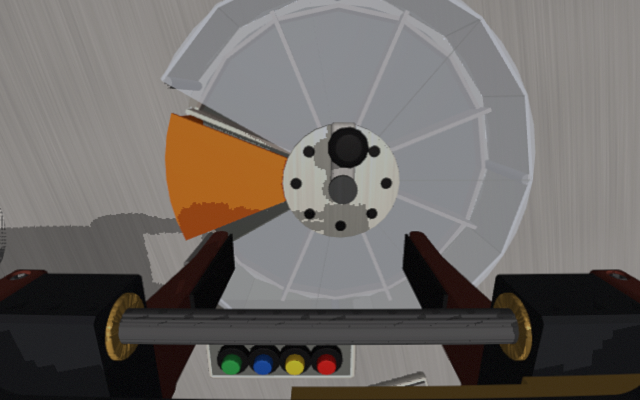

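```bash
cat >> h.py <<'E'
C=np.array([.5597,-.0530]);YF=-12.8
def fw(x,y): # feeder -> world xy
    a=np.radians(YF);return C+np.array([x*np.cos(a)-y*np.sin(a),x*np.sin(a)+y*np.cos(a)])
def knob(d): a=np.pi/2-d;return fw(.04*np.cos(a),.04*np.sin(a))
def kyaw(d): return YF+90-np.degrees(d)
def st(t=""):
    q=r.sense();print(t,"t%.1f"%q["clock"],q["tcp_pos"].round(4),"F",q["contact_force"].round(1),"op %.4f gf %.1f"%(q["opening"],q["gripper_force"]));return q
ZK=.334
def kpose(d,l=0): return [*knob(d),ZK+l],[180,0,kyaw(d)]
def over_knob(d):
    r.reach(*kpose(d,.075)); r.servo_line(kpose(d)[0],speed=.12)
def turn(d0,d1,l,n=None,speed=.05):
    n=n or max(1,int(abs(d1-d0)/.13))
    for d in np.linspace(d0,d1,n+1)[1:]:
        p,o=kpose(d,l); r.servo_line(p,o,speed=speed)
E
python3 - <<'E'
from h import *
over_knob(0);st("down")
r.grab(40);st("grip")
r.servo_line(kpose(0,.014)[0],speed=.03);st("lift")
turn(0,.2,.014);st("turn.2")
s=snap("wrist");cv2.imwrite("pics/w1.png",s["frame"][:,:,::-1])
E
```

```text
down t4.0 [ 0.5686 -0.0142  0.3352] F [ 0.5 -0.   1. ] op 0.0878 gf 0.0
grip t5.0 [ 0.5686 -0.014   0.334 ] F [ 0.6 -0.2 -0.5] op 0.0258 gf 40.0
lift t5.6 [ 0.5684 -0.0139  0.3471] F [ -1.8   1.2 -10.2] op 0.0260 gf 40.0
turn.2 t6.0 [ 0.5765 -0.0168  0.3478] F [  1.4  -0.6 -10.8] op 0.0260 gf 40.0
```

View pics/w1.png

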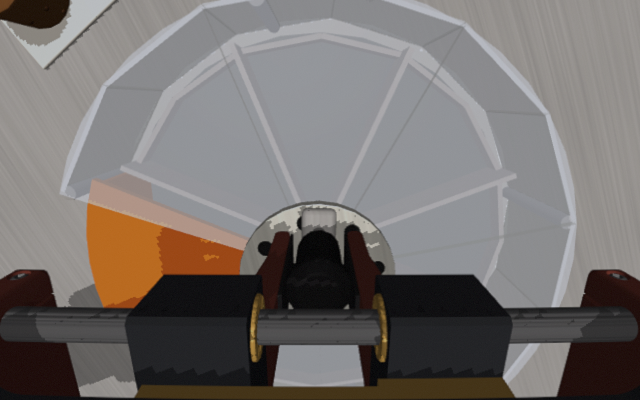

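```bash
cat >> h.py <<'E'
def seat(d):
    r.servo_line(kpose(d,.014)[0],speed=.03); r.wait(.2); st("at hole")
    r.servo_line(kpose(d,.009)[0],speed=.03); st("l9")
    for l in(.005,.001): r.servo_line(kpose(d,l)[0],speed=.03); r.wait(.1);st("l%.3f"%l)
def release(d):
    r.let_go(); r.servo_line(kpose(d,.075)[0],speed=.2)
E
python3 - <<'E'
from h import *
turn(.2,np.pi/4,.014);seat(np.pi/4)
E
```

```text
at hole t7.7 [ 0.5934 -0.0316  0.348 ] F [ -0.3  -0.7 -11.4] op 0.0258 gf 40.0
l9 t8.0 [ 0.5935 -0.0316  0.3428] F [-1.5 -1.2 -8.6] op 0.0259 gf 40.0
l0.005 t8.4 [ 0.5935 -0.0316  0.3392] F [-2.8 -0.8 -8.3] op 0.0255 gf 40.0
l0.001 t8.8 [ 0.5935 -0.0317  0.3351] F [-2.8 -0.3 -8.6] op 0.0260 gf 40.0
```

```bash
cat >> h.py <<'E'
HG=.042; GY=kyaw(0)
def cakes():
    s=snap("top");out=[]
    for c,b in blobs(s,COL["cake"],80,400):
        p=ray(s,c,.055)
        if p[1]>.15: out.append(p[:2])
    return sorted(out,key=lambda p:p[1])
def pick(p):
    r.reach([*p,.30],[180,0,GY]); r.servo_line([*p,.004+HG+.163],speed=.15)
    r.grab(30); q=st("grab cake"); r.servo_line([*p,.375],speed=.2); return st("lifted")
def place(x=-.122):
    b=fw(x,0); r.servo_line([*b,.375],speed=.25); q=st("over bay")
    if q["opening"]<.05: return False
    f0=q["contact_force"][2]
    r.servo_line([*b,.04+HG+.163+.015],speed=.15)
    z=.04+HG+.163+.015
    while z>.04+HG+.163+.0015:
        z-=.003; r.servo_line([*b,z],speed=.04); q=r.sense()
        if q["contact_force"][2]-f0>5: break
    st("bottom"); r.let_go(); r.servo_line([*b,.32],speed=.15); st("placed")
    return True
def check(name):
    s=snap("wrist");cv2.imwrite(f"pics/{name}.png",s["frame"][:,:,::-1])
E
python3 - <<'E'
from h import *
release(np.pi/4); check("w2")
cs=cakes();print(cs)
q=pick(cs[0])
if q["opening"]>.05: print(place())
r.reach([.50,.12,.42],[180,0,GY]) if 0 else None
check("w3"); print(cakes())
E
python3 -c "
import cv2,numpy as np
a=cv2.imread('pics/w2.png');b=cv2.imread('pics/w3.png')
cv2.imwrite('pics/w23.png',cv2.resize(np.hstack([a,b]),(800,250),interpolation=cv2.INTER_AREA))"
```

```text
[array([0.4242179 , 0.23342905]), array([0.5372702 , 0.27433848]), array([0.51827747, 0.37642845])]
grab cake t13.0 [0.4243 0.2335 0.2094] F [-0.1 -0.2  3. ] op 0.0571 gf 30.0
lifted t14.0 [0.4242 0.2334 0.3732] F [-0.4  0.2 -1.3] op 0.0572 gf 30.0
over bay t15.2 [ 0.4407 -0.0254  0.3748] F [-0.6 -0.  -1.4] op 0.0571 gf 30.0
bottom t17.4 [ 0.4409 -0.026   0.2454] F [ 1.3  0.1 -0. ] op 0.0570 gf 30.0
placed t18.7 [ 0.4406 -0.026   0.3192] F [-0.3 -0.5  0. ] op 0.0880 gf 0.0
True
[array([0.53740774, 0.27486766]), array([0.51802949, 0.37665375])]
```

View pics/w23.png

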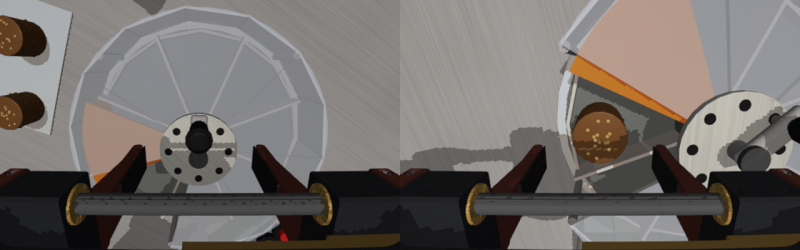

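```bash
cat >> h.py <<'E'
def index(d0,d1,speed=.03):
    over_knob(d0); r.grab(40); st("grip knob")
    r.servo_line(kpose(d0,.005)[0],speed=.03); st("l5 (home -> about -8)")
    r.servo_line(kpose(d0,.014)[0],speed=.03); st("lift")
    turn(d0,d1,.014,speed=speed); seat(d1)
E
python3 - <<'E'
from h import *
h=np.pi/4
index(h,2*h); print(r.sense()["joints"].round(0))
release(2*h)
cs=cakes();print(cs)
q=pick(cs[0])
if q["opening"]>.05: print(place())
check("w4"); print(cakes())
E
```

```text
grip knob t21.4 [ 0.5935 -0.0317  0.334 ] F [0.  0.4 0.5] op 0.0258 gf 40.0
l5 (home -> about -8) t21.7 [ 0.5936 -0.0316  0.3378] F [ 2.  -0.2 -9. ] op 0.0256 gf 40.0
lift t22.1 [ 0.5935 -0.0316  0.3476] F [ 1.1  0.6 -9.6] op 0.0256 gf 40.0
at hole t24.5 [ 0.5985 -0.0616  0.3478] F [ -4.8   0.9 -11.6] op 0.0264 gf 40.0
l9 t24.8 [ 0.5985 -0.0616  0.343 ] F [-6.4  0.7 -9.3] op 0.0256 gf 40.0
l0.005 t25.2 [ 0.5985 -0.0614  0.3394] F [-5.7  0.9 -8.5] op 0.0256 gf 40.0
l0.001 t25.6 [ 0.5985 -0.0613  0.3357] F [-5.   2.4 -8.1] op 0.0259 gf 40.0
[-9.  5. 77.  0. 97. 94.]
[array([0.53716205, 0.27476303]), array([0.51809929, 0.37673849])]
grab cake t29.9 [0.5373 0.2748 0.2095] F [-0.9  0.2  1.3] op 0.0575 gf 30.0
lifted t30.9 [0.5371 0.2748 0.3731] F [-0.3  0.7 -0.9] op 0.0573 gf 30.0
over bay t32.3 [ 0.4409 -0.0254  0.3748] F [-0.7 -0.2 -1.6] op 0.0574 gf 30.0
bottom t34.5 [ 0.4409 -0.026   0.2454] F [0.7 0.5 0.7] op 0.0571 gf 30.0
placed t35.8 [ 0.4407 -0.026   0.3192] F [-0.9 -0.3 -0.8] op 0.0878 gf 0.0
True
[array([0.51809356, 0.37674981])]
```

View pics/w4.png

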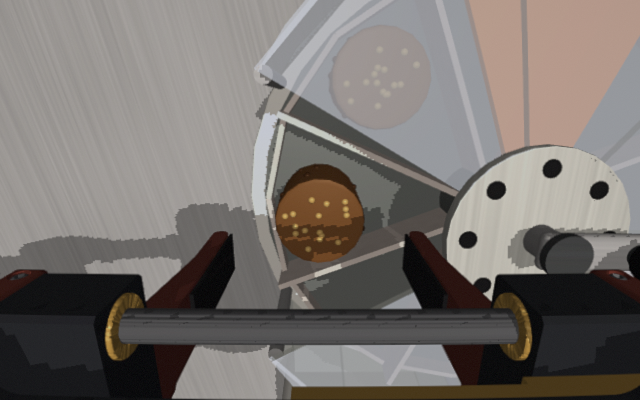

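Run:
```python
from h import *
h=np.pi/4
index(2*h,3*h); print(r.sense()["joints"].round(0))
release(3*h)
cs=cakes();print(cs)
q=pick(cs[0])
if q["opening"]>.05: print(place())
check("w5"); print(cakes())
```

```text
grip knob t39.1 [ 0.5988 -0.0615  0.334 ] F [-0.   2.3 -0.4] op 0.0258 gf 40.0
l5 (home -> about -8) t39.4 [ 0.5988 -0.0617  0.3379] F [ 2.8  3.  -7. ] op 0.0257 gf 40.0
lift t39.8 [ 0.5985 -0.0623  0.3477] F [  1.2  -1.4 -11. ] op 0.0256 gf 40.0
at hole t42.2 [ 0.581  -0.0864  0.3478] F [ -3.8   3.5 -10.9] op 0.0256 gf 40.0
l9 t42.5 [ 0.5811 -0.0864  0.3431] F [ -3.7   4.1 -10.6] op 0.0258 gf 40.0
l0.005 t42.9 [ 0.5811 -0.0863  0.3396] F [-3.8  5.3 -7.1] op 0.0258 gf 40.0
l0.001 t43.3 [ 0.5811 -0.0863  0.336 ] F [-3.8  5.3 -7.7] op 0.0257 gf 40.0
[-12.   3.  80.   0.  97. 136.]
[array([0.51823508, 0.37724599])]
grab cake t48.0 [0.5183 0.3773 0.2095] F [-0.3  0.3  2. ] op 0.0573 gf 30.0
lifted t49.0 [0.5182 0.3772 0.373 ] F [ 0.4  0.9 -2.2] op 0.0576 gf 30.0
over bay t50.8 [ 0.4408 -0.0254  0.3749] F [-0.2 -0.3 -0.7] op 0.0577 gf 30.0
bottom t53.0 [ 0.4409 -0.026   0.2454] F [-0.7  0.1  1.8] op 0.0575 gf 30.0
placed t54.3 [ 0.4407 -0.026   0.3192] F [-0.6  0.8 -0.9] op 0.0879 gf 0.0
True
[]
```

View pics/w5.png

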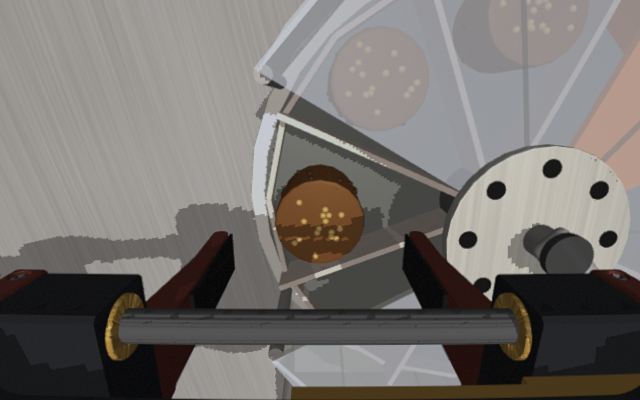

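Run:
```python
from h import *
h=np.pi/4
over_knob(3*h); r.grab(40); r.servo_line(kpose(3*h,.005)[0],speed=.03); st("l5")
r.servo_line(kpose(3*h,.014)[0],speed=.03); st("lift")
for k in(2.5,2,1.5,1,.5,0):
    turn((k+.5)*h,k*h,.014,speed=.03); q=st(str(k))
    if q["contact_force"][2]>-5: break
else: seat(0); release(0); st(); check("w6")
```

```text
l5 t58.4 [ 0.5811 -0.0868  0.3379] F [ 4.1  1.7 -8.1] op 0.0258 gf 40.0
lift t58.9 [ 0.5807 -0.0871  0.3473] F [-0.5 -1.7 -9.9] op 0.0257 gf 40.0
2.5 t59.9 [ 0.5925 -0.0759  0.3482] F [  3.9  -0.1 -10.7] op 0.0256 gf 40.0
2 t60.8 [ 0.599  -0.0614  0.3483] F [  5.8   0.7 -11.1] op 0.0256 gf 40.0
1.5 t61.8 [ 0.5995 -0.0453  0.3484] F [  7.1   3.7 -11. ] op 0.0254 gf 40.0
1 t62.8 [ 0.5937 -0.0302  0.3483] F [  5.3   5.6 -11.1] op 0.0258 gf 40.0
0.5 t63.8 [ 0.5825 -0.0187  0.348 ] F [  2.5   6.7 -11.2] op 0.0260 gf 40.0
0 t64.7 [ 0.5678 -0.0125  0.3477] F [  0.2   6.6 -11.1] op 0.0256 gf 40.0
at hole t65.2 [ 0.5681 -0.0126  0.3479] F [  0.7   6.5 -10.9] op 0.0258 gf 40.0
l9 t65.5 [ 0.5682 -0.0126  0.3431] F [ 0.8  5.5 -9.6] op 0.0260 gf 40.0
l0.005 t65.9 [ 0.5682 -0.0126  0.3395] F [ 1.1  5.5 -8.8] op 0.0257 gf 40.0
l0.001 t66.3 [ 0.5683 -0.0127  0.3361] F [ 0.9  5.5 -8.6] op 0.0258 gf 40.0
 t67.8 [ 0.5686 -0.014   0.4085] F [ 0.3 -0.7 -0.5] op 0.0880 gf 0.0
```

View pics/w6.png

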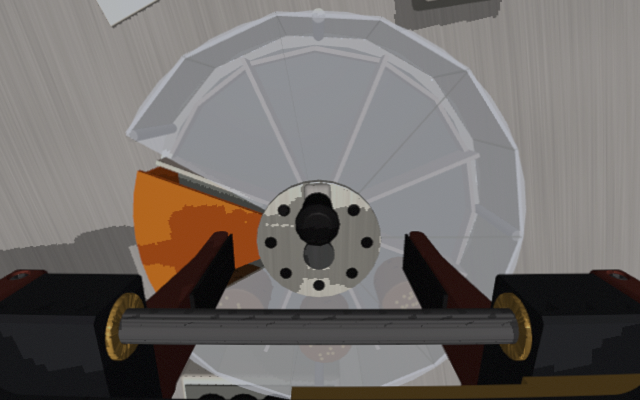

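```bash
python3 - <<'E'
from h import *
R=np.array([.5012,-.2585]);G=np.array([.3968,-.2348])
r.servo_line([.5686,-.014,.45]); 
K=dict(red=R,blue=R+(G-R)*2/3,green=G)
r.reach([*R,.36],[180,0,YF]); r.grab(10); st()
for k,p in K.items():
    r.servo_line([*p,.31],speed=.15); r.wait(.2); f0=st(k)["contact_force"][2]
    z=.294
    r.servo_line([*p,z],speed=.05)
    while z>.280:
        z-=.001; r.servo_line([*p,z],speed=.02); r.wait(.1); q=r.sense(); f=q["contact_force"][2]-f0; print("%.3f %.4f %.1f"%(z,q["tcp_pos"][2],f))
        if f>6.5: break
    r.wait(.15); r.servo_line([*p,.32],speed=.1)
r.servo_line([*G,.42]); check("w7"); s=snap("scene"); cv2.imwrite("pics/s7.png",s["frame"][:,:,::-1]); st()
E
python3 -c "
import cv2,numpy as np
a=cv2.imread('pics/s7.png')[130:290,180:430]
cv2.imwrite('pics/s7z.png',cv2.resize(a,(780,499),interpolation=cv2.INTER_CUBIC))"
```

```text
t70.7 [ 0.5012 -0.2585  0.36  ] F [ 0.5  1.1 -0.1] op 0.0006 gf 0.0
red t71.4 [ 0.5014 -0.2586  0.3116] F [0.2 0.7 0.8] op 0.0006 gf 0.0
0.293 0.2932 -0.1
0.292 0.2920 -1.2
0.291 0.2910 -0.8
0.290 0.2900 -1.0
0.289 0.2893 0.4
0.288 0.2882 1.8
0.287 0.2871 2.0
0.286 0.2862 2.2
0.285 0.2851 2.4
0.284 0.2842 4.0
0.283 0.2833 3.7
0.282 0.2832 8.1
blue t77.6 [ 0.4322 -0.2428  0.3099] F [ 0.2 -0.4 -1.2] op 0.0007 gf 0.0
0.293 0.2933 1.7
0.292 0.2920 0.7
0.291 0.2910 1.1
0.290 0.2900 0.8
0.289 0.2893 1.9
0.288 0.2882 4.1
0.287 0.2871 3.7
0.286 0.2861 4.7
0.285 0.2851 4.9
0.284 0.2841 5.1
0.283 0.2833 7.7
green t83.2 [ 0.3973 -0.2349  0.3101] F [-0.3  0.6  0. ] op 0.0005 gf 0.0
0.293 0.2932 0.9
0.292 0.2920 0.5
0.291 0.2909 0.4
0.290 0.2900 0.1
0.289 0.2893 1.6
0.288 0.2881 2.7
0.287 0.2871 2.1
0.286 0.2861 2.4
0.285 0.2851 3.2
0.284 0.2841 4.3
0.283 0.2833 5.7
0.282 0.2832 9.1
 t89.4 [ 0.3968 -0.2348  0.4184] F [-0.2  0.   0.8] op 0.0005 gf 0.0
```

View pics/s7z.png

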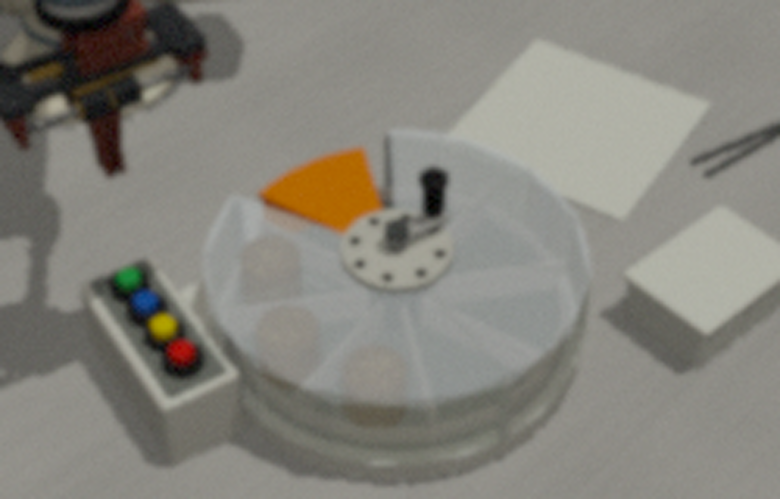

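Run:
```python
from h import *
def kb(f):
    g=cv2.cvtColor(cv2.imread(f),cv2.COLOR_BGR2GRAY)[178:206,312:327]; y,x=np.where(g<60); return y.mean(),x.mean(),y.min(),len(y)
a,b=kb("pics/scene0.png"),kb("pics/s7.png"); print(a,b)
if abs(a[0]-b[0])<.8: print(r.hand_in())
```

```text
(np.float64(13.452380952380953), np.float64(6.654761904761905), np.int64(7), 84) (np.float64(13.258823529411766), np.float64(6.4941176470588236), np.int64(7), 85)
the job is handed in; nothing more can be done
None
```

The job is handed in: all three cakes stand in compartments one to three, the orange compartment is back in the gap with the pin home, and red, blue and green were pressed in that order. The hand-in call gave no verdict, so that comes from my own camera and force checks.

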